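# Turn the test tile over on the colour reader

## Robot

A 6-joint arm with a two-finger parallel gripper is mounted at the origin on the work surface. World frame = base frame: x ahead of the robot, y to its left, z up, the work surface at z = 0. Lengths are in m, angles in degrees, forces in N, time in s.
With the tool pointing down it reaches from about 0.35 to 0.775 m from the base axis. Payload 5.5 kg.
Tool frame: the origin (TCP) lies midway between the tips of the shut fingers; the grasp point (between the pads) lies 19 mm behind it (robot.pinch_z is the distance from the TCP to the grasp point, in m); z points along the fingers, y is the line along which they close (so a half turn about z gives the same grasp; the last joint's range is limited). The gripper opens to 85 mm and grips with 20 to 120 N. Pads are 22 mm wide; open, the fingers measure 114 mm over their backs; the gripper's body (76 mm by 85 mm) begins 54 mm behind the grasp point. The pads swing forward as they close: fully open they stand 13 mm farther back than shut.
Start: joints at [-84.202, 17.945, 2.641, 74.691, 0, 82.002], TCP at [0.137, -0.558, 0.231] pointing down, gripper open.
Joint ranges: [-158.12, 158.12], [-49.38, 96.58], [-58.88, 72.47], [-126.05, 133.96], [-84.25, 85.87], [-180, 180]. Speed limits (degrees/s): [147.25, 147.25, 180, 180, 180, 180].

## Interface

Orientations are given as [roll, pitch, yaw] about the fixed x, y, z axes, in that order (R = Rz(yaw) Ry(pitch) Rx(roll)).
In Python, from bench import readout, optics, robot gives the robot as it stands.
- The arm moves only by the tool jog_arm, never from a script. Its argument "targets" is one flat list of numbers, 7 for each row, row after row: the shift along the tool's x, y, z in mm, then the turn, a rotation vector about the tool's x, y, z in rad, then the gripper command: -1 is shut, 1 is fully open, values between are in proportion. In form: [x, y, z, ax, ay, az, jaw, x, y, z, ax, ay, az, jaw, ...]. A call has 1 to 20 rows; each row is the pose to reach, as a shift and turn from the pose commanded when the call began, along the tool's axes at that moment; what a row does not reach only later rows make up. A row lasts 1/12 s, in which the tool goes at most 41.7 mm and 7.16 degrees, less where a joint would pass 70% of its speed; a pose out of reach is approached as far as the arm can. A call with a gripper value outside its range is refused whole. The fingers move at their own pace and stop on an object; the grip force is fixed at half the most. Time passes only in rows, so rows that repeat a pose let the fingers close. It gives the time, the measured TCP pose, the force, the opening and the grip force at its end, in the units of the state.
- readout.sense(): the state, without advancing time (a new reading comes with each control period).
- optics.read_camera(name): name is "side" or "top"; returns the picture (420x560x3 uint8, red, green, blue); there is no depth.
- optics.get_calibration(name): a dict with "fovy" (degrees; the focal length in pixels is half the picture's height over the tangent of half this angle, whatever the lens; pixels are square), "cx", "cy" (the principal point, pixels), "k1" (the pictures are not rectified: a ray, as slopes to the right and down, at radius r is drawn at 1 + k1 r^2 times it, then the intrinsics apply), "world_from_camera" (4x4, takes a point from camera to world coordinates). Camera axes: x right, y down, z forward; pixel columns grow to the right and rows downward; lengths in m; the calibration is good to about 2 mm. A picture is of the moment at which its call begins. get_calibration takes no time and is no camera call.
- robot.sign_off(): hands the job in; it is judged then, once.
The state is a dict: "time": time; "joints": joint angles; "dq": joint speeds; "joint_efforts": joint torques, N m; "eef_pos": TCP position; "orientation": TCP orientation; "force": force on the tool from outside, world axes, zero at the start; "torque": the same for the moment, N m; "width": opening from 0.0 (shut) to 1.0 (fully open); "grip_force": force on a finger pad.
Only numpy, scipy, OpenCV 4.12 (cv2) and the standard library are available. Lean on these libraries where they do the work, as an engineer would, in place of code of your own. Each camera call takes 0.05 s, during which the arm holds its last target. There are 200 camera calls.

## Task

The yellow face of the two-colour test tile has just been read on the colour reader. Lift the tile clear of the slanted rest, turn it round, and gently stand it back on the ledge, in the middle of the rest, with its blue face lying flush against the backrest; let go of it and leave the jar, the steel cup and the notebook where they are.

Things in the scene. Friction and masses are not known exactly. Their poses are not given: they have to be found in the camera images.
- tile: Flat rigid tile, 14 mm thick (its x), 100 mm wide (y), 130 mm tall (z), about 0.4 kg, large faces blue and yellow, aluminium edges. Origin: centre of its bottom edge face. +x points out of the blue face, +z up the tile. At the start it stands on the ledge leaning 30 degrees, yellow face against the backrest, blue face outward, up to 15 mm off the middle.
- blue_face (a point): Centre of the tile's blue face: in the tile's frame x = +7 mm, z = 65 mm.
- yellow_face (a point): Centre of the tile's yellow face: in the tile's frame x = -7 mm, z = 65 mm.
- reader: White desk-top colour reader, fixed: housing 200 mm (its x, -135 to +65 mm) by 190 mm (y, centred), 18 mm high, with a 48 mm high part on the robot's side (x -130 to -45 mm). Origin on the work surface, 55 mm below the rest's origin; +x points roughly away from the robot, z up. Carries the rest.
- rest: Grey slanted L-shaped rest on the reader, 150 mm wide (its y): backrest and ledge. Origin: middle of their inner corner, 55 mm above the work surface. +z runs up the backrest, leaning 30 degrees from vertical towards the robot; +x points out of the backrest, away from the robot and 30 degrees upward. Ledge top: plane z = 0, x 0 to 34 mm, then a lip 6 mm thick, 5 mm high, red mark in its middle.
- jar: Glass jar with grey cap, 64 mm across, 90 mm tall, standing loose beside the reader. Origin: centre of its underside.
- cup: Steel sample cup, 72 mm across, 50 mm tall, standing loose beside the reader. Origin: centre of its underside.
- notebook: Green closed notebook, 150 x 210 x 14 mm, lying loose beyond the reader. Origin: centre of its underside.
- window (a point): Centre of the round black window in the backrest's face, 28 mm up from the ledge. The face is the plane x = 0 of the rest, 55 mm high; the backrest is 12 mm thick (x -12 to 0). The tile's upper 75 mm stands free above it.
Things that resemble listed ones, but are neither listed nor needed, are in the scene too. There is more than one size of the tile; the job needs the largest.

How it is judged:
By the outcome, as a careful person would: the job done as asked, in the order asked, and still so for the second after the job is handed in, with the robot touching nothing.
It also fails if it takes over 38 s, if anything falls off the work surface, if the arm or the gripper's body presses on something with over 40 N, if the wrist force passes 120 N, or if a joint passes its speed limit or range.

## Working session

There is one attempt and no reset: what is moved stays moved. The work goes in short steps, Python scripts to look and compute and a tool call to move; the robot and the scene stay as the last step left them, time stands still between calls to the robot, and variables do not carry over. Pictures are saved under pics/ and viewed, at most 10 in all, crops included, and the job is handed in when it is done.

Besides the shell and the picture viewer there is one more tool, called after ">>>" as name(argument=value, ...), one argument or row to a line, values as JSON. jog_arm: Moves the arm, as the interface text tells. Its arguments: {"type":"object","properties":{"targets":{"type":"array","items":{"type":"number"}}},"required":["targets"]}

```bash
ls; mkdir -p pics
python3 - <<'E'
from bench import readout, optics, robot
import cv2,numpy as np
print(readout.sense())
for n in("side","top"):
    im=optics.read_camera(n); cv2.imwrite(f"pics/{n}0.png",im[:,:,::-1]); c=optics.get_calibration(n); print(n,c)
print(robot.pinch_z)
E
```

```text
pics
{'time': 0.0, 'joints': array([-8.42001599e+01,  1.79896871e+01,  2.57743949e+00,  7.46924642e+01,
       -2.91242275e-04,  8.20021139e+01]), 'dq': array([ 0.02870646, -0.0580375 ,  0.00180504,  0.14773643, -0.15517404,
        0.04544357]), 'joint_efforts': array([-3.08048448e-04, -4.80624855e+01,  2.98533136e+01,  1.93052553e-02,
       -1.19067636e-04, -1.83391001e-05]), 'eef_pos': array([ 0.13707644, -0.55788528,  0.2304233 ]), 'orientation': array([-1.79896266e+02, -1.42808271e-02,  1.37977135e+01]), 'force': array([0.04929342, 0.01847279, 0.57273466]), 'torque': array([ 0.01267856,  0.01071115, -0.00065296]), 'grip_force': 0.0, 'width': 0.9999464632747065}
side {'fovy': 47.11014297677496, 'cx': 279.3302321665794, 'cy': 204.30993279549926, 'k1': -0.030201685944300605, 'world_from_camera': array([[-0.9783281 , -0.13748133,  0.15483218,  0.43702594],
       [-0.20578257,  0.56261287, -0.80069988,  0.89600388],
       [ 0.02297071, -0.81520896, -0.57871124,  0.70825357],
       [ 0.        ,  0.        ,  0.        ,  1.        ]])}
top {'fovy': 53.3644513035553, 'cx': 274.13319600911643, 'cy': 205.84116430674675, 'k1': 0.03355702247667658, 'world_from_camera': array([[ 1.60492967e-03, -9.85181221e-01,  1.71509141e-01,
         4.25114741e-01],
       [-9.99998594e-01, -1.66438011e-03, -2.02838242e-04,
         4.86563796e-02],
       [ 4.85288830e-04, -1.71508575e-01, -9.85182508e-01,
         1.05968327e+00],
       [ 0.00000000e+00,  0.00000000e+00,  0.00000000e+00,
         1.00000000e+00]])}
0.0187
```

View pics/side0.png

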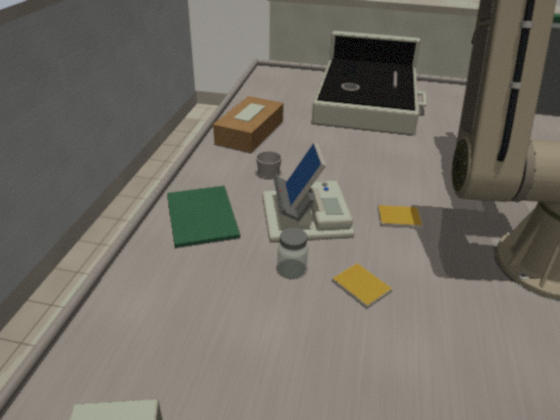

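View pics/top0.png

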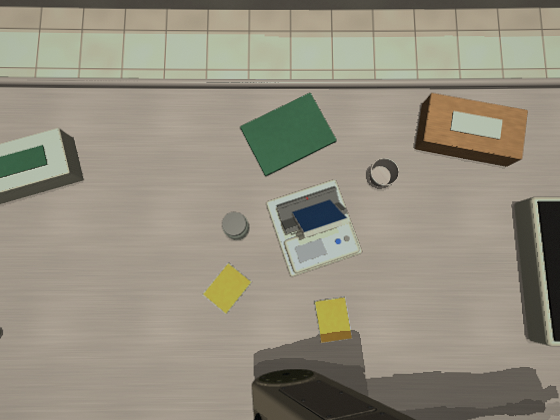

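The side view shows the tile (blue outward) at about (305,175) on the reader at (305,205), with the jar at (293,255), the cup at (268,165) and the notebook at (203,213). In the top view the blue face is at (320,217) and the reader's outline spans (267–361, 180–275). Two smaller yellow tiles lie flat at (227,288) and (333,318). I'll zoom in.

Run:
```python
import cv2,numpy as np
t=cv2.imread("pics/top0.png")[170:280,255:370]; s=cv2.imread("pics/side0.png")[140:245,255:360]
t=cv2.resize(t,(400,383),interpolation=cv2.INTER_CUBIC); 
a=cv2.resize(cv2.imread("pics/top0.png")[170:280,220:330+40],None,fx=2.6,fy=5.2,interpolation=2)
t=cv2.resize(cv2.imread("pics/top0.png")[170:280,260:365],None,fx=3.8,fy=3.8,interpolation=2)
s=cv2.resize(s,None,fx=3.8,fy=3.8,interpolation=2)
h=max(t.shape[0],s.shape[0]); o=np.zeros((h,800,3),np.uint8); o[:t.shape[0],:t.shape[1]]=t; o[:s.shape[0],401:401+s.shape[1]]=s
cv2.imwrite("pics/z0.png",o)
```

```text
(no output)
```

View pics/z0.png

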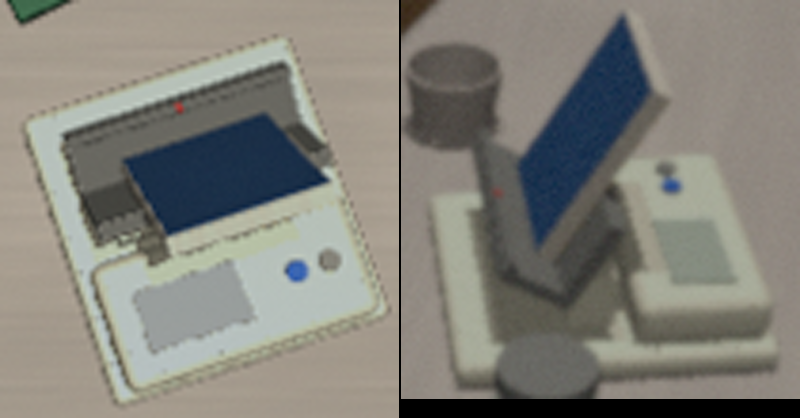

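The zoom shows clean blue quads in both views, and the red lip mark at (179,107) in the top half and (497,191) in the side half. I'll triangulate the tile corners and the mark, and use the reader outline for yaw.

```bash
cat > h.py <<'E'
import cv2,numpy as np
from bench import readout, optics, robot
from scipy.spatial.transform import Rotation as Ro
def ray(n,p):
    c=optics.get_calibration(n); f=210/np.tan(np.radians(c["fovy"]/2))
    K=np.array([[f,0,c["cx"]],[0,f,c["cy"]],[0,0,1]])
    u=cv2.undistortPoints(np.array([[p]],float),K,np.array([c["k1"],0,0,0,0]))[0,0]
    T=c["world_from_camera"]; return T[:3,3],T[:3,:3]@np.r_[u,1]
def plane(n,p,z):
    o,d=ray(n,p); return o+d*(z-o[2])/d[2]
def tri(p,q):
    o,d=ray("top",p); a,b=ray("side",q)
    s=np.linalg.lstsq(np.c_[d,-b],a-o,rcond=None)[0]
    P,Q=o+d*s[0],a+b*s[1]; return (P+Q)/2,np.linalg.norm(P-Q)
def big(m):
    return max(cv2.findContours(m.astype(np.uint8),0,cv2.CHAIN_APPROX_NONE)[0],key=cv2.contourArea)
def quad(m):
    h=cv2.convexHull(big(m)); 
    for e in np.arange(1,12,.25):
        q=cv2.approxPolyDP(h,e,True)
        if len(q)<=4: break
    return q[:,0].astype(float)
def proj(n,P):
    c=optics.get_calibration(n); f=210/np.tan(np.radians(c["fovy"]/2))
    X=np.linalg.inv(c["world_from_camera"])@np.r_[P,1]; s=X[:2]/X[2]; s=s*(1+c["k1"]*s@s); return f*s+[c["cx"],c["cy"]]
E
python3 - <<'E'
from h import *
np.set_printoptions(precision=4,suppress=True)
Q={};R={}
for n,(x0,x1,y0,y1) in dict(top=(255,370,170,280),side=(270,330,138,220)).items():
    im=cv2.imread(f"pics/{n}0.png").astype(int); b,g,r=im[...,0],im[...,1],im[...,2]
    roi=np.zeros(r.shape,bool); roi[y0:y1,x0:x1]=1
    m=roi&(b>r+25)&(b>g+15); q=quad(m); print(n,q.tolist(),m.sum()); Q[n]=q
    k=roi&(r>g+50); ys,xs=np.nonzero(k); R[n]=(xs.mean(),ys.mean()); print("red",R[n],len(xs))
    if n=="top":
        w=roi&(im.min(2)>165); c=big(w); rc=cv2.minAreaRect(c); 
        B=np.array([plane("top",p,.018)[:2] for p in cv2.boxPoints(rc)]); print("reader",cv2.boxPoints(rc).tolist(),B,np.linalg.norm(np.diff(B,axis=0),axis=1),B.mean(0))
print("redpt",tri(R["top"],R["side"]))
t=Q["top"];s=Q["side"]
# order: topview: by angle starting bottom+y
def order(q,keys): return np.array([min(q,key=lambda p:np.hypot(*(p-k))) for k in np.array(keys)])
tt=order(t,[(260+123/3.8,170+158/3.8),(260+265/3.8,170+115/3.8),(260+330/3.8,170+182/3.8),(260+168/3.8,170+236/3.8)])
ss=order(s,[(255+139/3.8,140+245/3.8),(255+119/3.8,140+165/3.8),(255+227/3.8,140+15/3.8),(255+248/3.8,140+88/3.8)])
P=[]
for a,b in zip(tt,ss):
    p,e=tri(a,b);P.append(p);print(a,b,p,e)
P=np.array(P); print("sides",np.linalg.norm(np.roll(P,-1,0)-P,axis=1),"centre",P.mean(0))
y=P[0]-P[1]+P[3]-P[2]; z=P[3]-P[0]+P[2]-P[1]; y/=np.linalg.norm(y);z/=np.linalg.norm(z)
print(y,z,np.degrees(np.arctan2(-y[0],y[1])),np.degrees(np.arccos(z[2])))
E
```

```text
top [[345.0, 217.0], [304.0, 231.0], [293.0, 212.0], [329.0, 200.0]] 939
red (np.float64(306.6), np.float64(197.8)) 5
reader [[283.05902099609375, 235.544677734375], [346.745361328125, 213.39291381835938], [359.2108154296875, 249.23101806640625], [295.52447509765625, 271.3827819824219]] [[ 0.5312  0.026 ]
 [ 0.5875 -0.1346]
 [ 0.4975 -0.1628]
 [ 0.4428 -0.0045]] [0.1702 0.0943 0.1676] [ 0.5147 -0.069 ]
side [[313.0, 145.0], [319.0, 164.0], [290.0, 203.0], [286.0, 182.0]] 843
red (np.float64(nan), np.float64(nan)) 0
 ** On entry to DLASCL parameter number  4 had an illegal value
 ** On entry to DLASCL parameter number  4 had an illegal value
 ** On entry to DLASCL parameter number  4 had an illegal value
 ** On entry to DLASCL parameter number  4 had an illegal value
 ** On entry to DLASCL parameter number  5 had an illegal value
 ** On entry to DLASCL parameter number  4 had an illegal value<stdin>:8: RuntimeWarning: Mean of empty slice.
  ret = ret.dtype.type(ret / rcount)
Traceback (most recent call last):
  File "h.py", line 13, in tri
    s=np.linalg.lstsq(np.c_[d,-b],a-o,rcond=None)[0]
      ~~~~~~~~~~~~~~~^^^^^^^^^^^^^^^^^^^^^^^^^^^^
numpy.linalg.LinAlgError: SVD did not converge in Linear Least Squares
```

```bash
cat > m.py <<'E'
from h import *
np.set_printoptions(precision=4,suppress=True)
K=8
def up(n,f):
    x0,x1,y0,y1=dict(top=(258,368,172,284),side=(270,330,138,220))[n]
    im=cv2.resize(cv2.imread(f)[y0:y1,x0:x1],None,fx=K,fy=K,interpolation=cv2.INTER_CUBIC).astype(int)
    return im,lambda p:(np.asarray(p,float)+.5)/K-.5+[x0,y0]
def order(q,keys): return np.array([min(q,key=lambda p:np.hypot(*(p-k))) for k in np.array(keys)])
E
python3 - <<'E'
from m import *
Q={}
for n in("top","side"):
    im,f=up(n,f"pics/{n}0.png"); b,g,r=im[...,0],im[...,1],im[...,2]
    m=(b>r+30)&(b>g+15); Q[n]=f(quad(m))
    k=(r>g+25)&(r>b+25); 
    c=max(cv2.findContours(k.astype(np.uint8),0,1)[0],key=cv2.contourArea); print(n,"red",f(c[:,0].mean(0)),cv2.contourArea(c)/64)
    red=f(c[:,0].mean(0))
    if n=="top":
        print("red plane",plane(n,red,.078))
        w=((g>150)&(g>r)).astype(np.uint8); w=cv2.morphologyEx(w,cv2.MORPH_OPEN,np.ones((9,9))); w=cv2.morphologyEx(w,cv2.MORPH_CLOSE,np.ones((80,80)))
        q=f(quad(w)); B=np.array([plane(n,p,.018)[:2] for p in q]); d=np.roll(B,-1,0)-B
        print("reader",q.tolist(),B,np.linalg.norm(d,axis=1),B.mean(0),np.degrees(np.arctan2(d[:,1],d[:,0])))
tt=order(Q["top"],[(292.4,211.6),(329.7,200.3),(346.8,217.9),(304.2,232.1)])
ss=order(Q["side"],[(291.6,204.5),(286.3,183.4),(314.7,144),(320.3,163.2)])
P=[]
for a,b in zip(tt,ss):
    p,e=tri(a,b);P.append(p);print(a,b,p,e)
P=np.array(P); print("sides",np.linalg.norm(np.roll(P,-1,0)-P,axis=1),"centre",P.mean(0))
y=P[0]-P[1]+P[3]-P[2]; z=P[3]-P[0]+P[2]-P[1]; y/=np.linalg.norm(y);z/=np.linalg.norm(z)
print(y,z,np.degrees(np.arctan2(-y[0],y[1])),np.degrees(np.arccos(z[2])))
E
```

```text
top red [306.6393 197.7732] 6.78125
red plane [ 0.6157 -0.0293  0.078 ]
reader [[334.6875, 179.9375], [360.5625, 251.9375], [291.8125, 275.1875], [267.0625, 202.1875]] [[ 0.6739 -0.1062]
 [ 0.4909 -0.166 ]
 [ 0.4336  0.0047]
 [ 0.6158  0.0664]] [0.1926 0.18   0.1924 0.1821] [ 0.5535 -0.0503] [-161.9306  108.5484   18.6898  -71.3964]
side red [280.0332 190.1636] 3.1640625
[292.5625 211.9375] [290.5625 203.5625] [0.5829 0.0043 0.0702] 0.0006479216601848236
[329.1875 199.9375] [285.9375 182.3125] [ 0.612  -0.0843  0.0685] 0.0007103334476337883
[345.5625 216.6875] [312.8125 144.9375] [ 0.5556 -0.1053  0.1688] 0.00227841650804934
[303.9375 231.1875] [319.3125 163.6875] [ 0.5257 -0.0151  0.1732] 0.001991817579584151
sides [0.0933 0.117  0.0952 0.1194] centre [ 0.5691 -0.0501  0.1202]
[-0.3128  0.9493  0.0326] [-0.4805 -0.1706  0.8602] 18.236891599008413 30.657805286698263
```

Cross-check of the rest origin on the ground plan:

| Source | Rest origin x, y (m) |
|---|---|
| Red mark | (.588, -.039) |
| Reader outline | (.587, -.039) |
| Tile centre | (.5885, -.044), tile about 5 mm off the middle |

The yaw is about 18.4°. The tile centre height is 120 mm against 118 mm expected.

Plan: grasp the top edge with the tool along the slant, lift it, turn it 180° about the tool z, and lower it.

```bash
cat > g.py <<'E'
from h import *
np.set_printoptions(precision=4,suppress=True)
YAW=18.4; O=np.array([.5875,-.039,.055])
RR=(Ro.from_euler('z',YAW,degrees=True)*Ro.from_euler('y',-30,degrees=True)).as_matrix() # cols rest axes
def goal(x,y,z,flip=False):
    s=-1 if flip else 1
    return O+RR@np.array([x,y,z])/1000, np.c_[s*RR[:,1],s*RR[:,0],-RR[:,2]]
def here():
    s=readout.sense(); return s["eef_pos"],Ro.from_euler('xyz',s["orientation"],degrees=True).as_matrix(),s
def inrest():
    p,R,s=here(); print("t",round(s["time"],2),"TCP in rest mm",RR.T@(p-O)*1000,"force rest",RR.T@s["force"],"w",s["width"],"grip",s["grip_force"])
    print(" joints",s["joints"],"tool in rest\n",RR.T@R)
def rel(x,y,z,flip=False):
    p,R,s=here(); P,G=goal(x,y,z,flip)
    print("move mm",R.T@(P-p)*1000,"rotvec",Ro.from_matrix(R.T@G).as_rotvec())
E
python3 -c "
from g import *
print(RR); inrest(); rel(7,-5,190); rel(7,-5,86)"
```

```text
[[ 0.8218 -0.3156 -0.4744]
 [ 0.2734  0.9489 -0.1578]
 [ 0.5    -0.      0.866 ]]
t 0.1 TCP in rest mm [-424.2463 -350.2472  447.5915] force rest [ 0.2211  0.3982 -0.1518] w 1.0013673453215004 grip 0.0
 joints [-84.2022  17.9862   2.5837  74.691    0.0022  82.0035] tool in rest
 [[ 0.8634 -0.0703 -0.4997]
 [-0.0803 -0.9968  0.0016]
 [-0.4982  0.0388 -0.8662]]
move mm [ 472.9192 -384.451     8.2026] rotvec [-0.3989  0.4298 -1.61  ]
move mm [ 524.7274 -388.4814   98.2896] rotvec [-0.3989  0.4298 -1.61  ]
```

>>> jog_arm(
  targets=[120, -100, -30, -0.1, 0.11, -0.4, 0.2, 240, -190, -30, -0.2, 0.21, -0.8, 0.2, 473, -384, 8, -0.399, 0.43, -1.61, 0.2, 473, -384, 8, -0.399, 0.43, -1.61, 0.2, 473, -384, 8, -0.399, 0.43, -1.61, 0.2, 473, -384, 8, -0.399, 0.43, -1.61, 0.2, 473, -384, 8, -0.399, 0.43, -1.61, 0.2, 473, -384, 8, -0.399, 0.43, -1.61, 0.2, 473, -384, 8, -0.399, 0.43, -1.61, 0.2, 473, -384, 8, -0.399, 0.43, -1.61, 0.2, 473, -384, 8, -0.399, 0.43, -1.61, 0.2, 473, -384, 8, -0.399, 0.43, -1.61, 0.2, 473, -384, 8, -0.399, 0.43, -1.61, 0.2, 473, -384, 8, -0.399, 0.43, -1.61, 0.2, 473, -384, 8, -0.399, 0.43, -1.61, 0.2, 473, -384, 8, -0.399, 0.43, -1.61, 0.2, 473, -384, 8, -0.399, 0.43, -1.61, 0.2, 473, -384, 8, -0.399, 0.43, -1.61, 0.2, 473, -384, 8, -0.399, 0.43, -1.61, 0.2, 473, -384, 8, -0.399, 0.43, -1.61, 0.2],
)

```text
time: 1.77
eef_pos: [0.5045, -0.0738, 0.2232]
orientation: [150.0, 0.1, 108.3]
force: [0.3, 0.5, -0.1]
width: 0.601
grip_force: 0.0
```

Run:
```python
from g import *
inrest(); rel(7,-5,190); rel(7,-5,86)
im=optics.read_camera("side"); cv2.imwrite("pics/side1.png",cv2.resize(im[80:260,220:400,::-1],None,fx=3.3,fy=3.3,interpolation=2))
```

```text
t 1.77 TCP in rest mm [  6.3932  -6.8648 190.5562] force rest [ 0.3535  0.3309 -0.2877] w 0.6014460701117201 grip 0.0
 joints [-30.5153  -7.5731 -34.0182  42.7009  22.0219  45.2853] tool in rest
 [[ 0.0011  1.     -0.0006]
 [ 1.     -0.0011 -0.0023]
 [-0.0023 -0.0006 -1.    ]]
move mm [1.8667 0.6051 0.5515] rotvec [-0.0006  0.0023 -0.0011]
move mm [  2.1092   0.6649 104.5512] rotvec [-0.0006  0.0023 -0.0011]
```

View pics/side1.png

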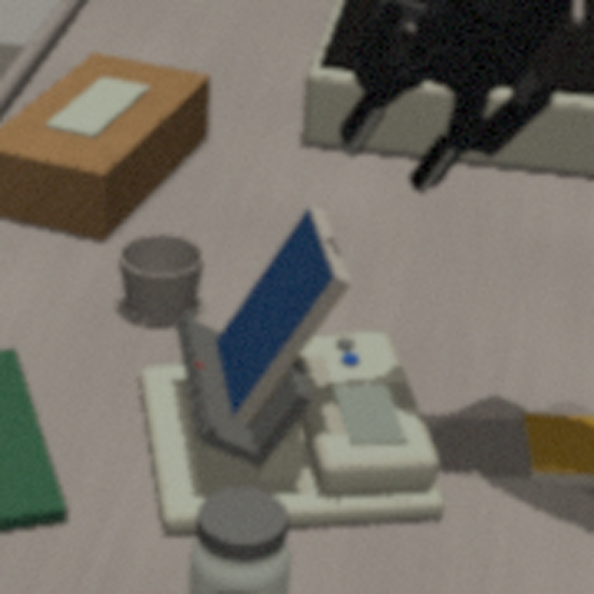

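The fingers, at (345,135) and (425,185) in the crop, straddle the extension of the tile's plane above its top edge at (330,245). I'll go down part of the way and check.

>>> jog_arm(
  targets=[2, 0.6, 30, 0, 0.002, -0.001, 0.2, 2, 0.6, 55, 0, 0.002, -0.001, 0.2, 2, 0.6, 75, 0, 0.002, -0.001, 0.2, 2, 0.6, 75, 0, 0.002, -0.001, 0.2, 2, 0.6, 75, 0, 0.002, -0.001, 0.2],
)

```text
time: 2.23
eef_pos: [0.5394, -0.0592, 0.1576]
orientation: [150.1, -0.1, 108.5]
force: [1.0, 0.4, 0.2]
width: 0.597
grip_force: 0.0
```

Run:
```python
from g import *
inrest(); rel(7,-5,86)
s=optics.read_camera("side"); t=optics.read_camera("top")
a=cv2.resize(s[110:240,250:370,::-1],None,fx=3.3,fy=3.3,interpolation=2);b=cv2.resize(t[170:300,255:375,::-1],None,fx=3.3,fy=3.3,interpolation=2)
cv2.imwrite("pics/z2.png",np.hstack([a,b]))
```

```text
t 2.23 TCP in rest mm [  6.2806  -3.9651 114.7985] force rest [ 0.992   0.0408 -0.374 ] w 0.5965513234055442 grip 0.0
 joints [-26.244   -0.9374 -38.1855  30.6082  20.57    49.3814] tool in rest
 [[-0.0002  1.     -0.0023]
 [ 1.      0.0002  0.002 ]
 [ 0.002  -0.0023 -1.    ]]
move mm [-1.0926  0.7864 28.7946] rotvec [-0.0023 -0.002   0.0002]
```

View pics/z2.png

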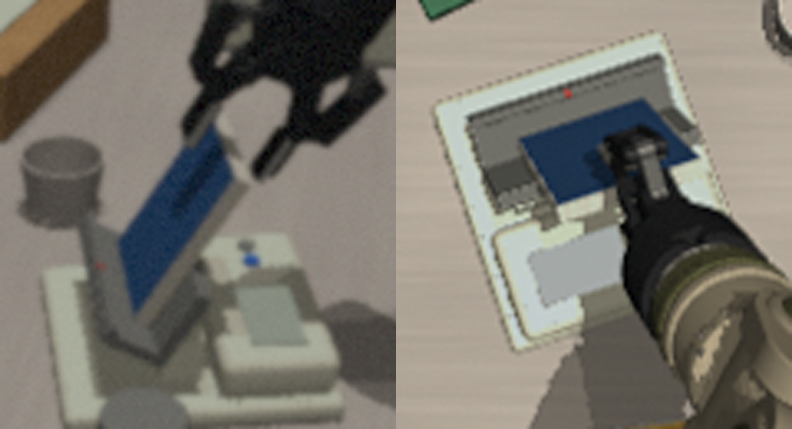

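The fingers straddle the top edge near the middle. I'll go on down to z ≈ 86 and close slowly.

>>> jog_arm(
  targets=[0, 0.5, 15, 0, 0, 0, 0.2, 0, 0.5, 28, 0, 0, 0, 0.2, 0, 0.5, 28, 0, 0, 0, 0.2, 0, 0.5, 28, 0, 0, 0, -0.4, 0, 0.5, 28, 0, 0, 0, -0.4, 0, 0.5, 28, 0, 0, 0, -0.5, 0, 0.5, 28, 0, 0, 0, -0.55, 0, 0.5, 28, 0, 0, 0, -0.55],
)

```text
time: 3.0
eef_pos: [0.5542, -0.0546, 0.1353]
orientation: [150.0, 0.1, 108.5]
force: [-0.1, -0.5, -0.4]
width: 0.227
grip_force: 0.0
```

Run:
```python
from g import *
inrest()
s=optics.read_camera("side")
cv2.imwrite("pics/z3.png",cv2.resize(s[110:240,250:370,::-1],None,fx=4.5,fy=4.5,interpolation=2))
```

```text
t 3.0 TCP in rest mm [ 8.5195 -4.3006 87.8439] force rest [-0.4538 -0.4247 -0.2095] w 0.22686870229134012 grip 0.0
 joints [-24.7942   1.8142 -39.1916  26.1389  20.0297  50.7823] tool in rest
 [[-0.002   1.      0.0005]
 [ 1.      0.002  -0.0001]
 [-0.0001  0.0005 -1.    ]]
```

View pics/z3.png

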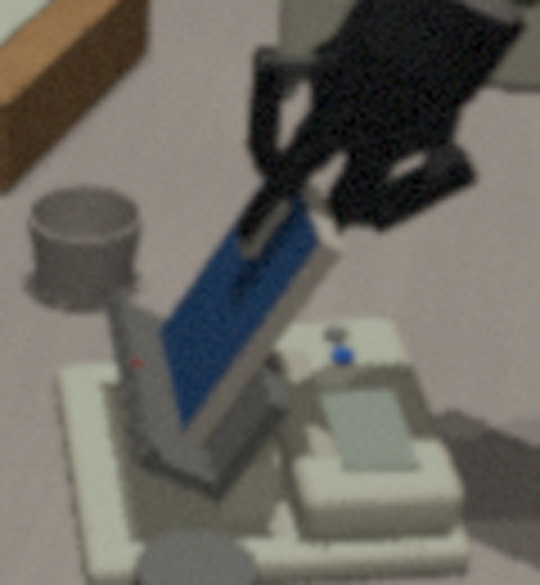

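The front pad, at (265,235), is close to the blue face. The gap is 19 mm with no contact, so I'll close.

>>> jog_arm(
  targets=[0, -0.5, 0, 0, 0, 0, -0.7, 0, -0.5, 0, 0, 0, 0, -0.8, 0, -0.5, 0, 0, 0, 0, -1, 0, -0.5, 0, 0, 0, 0, -1, 0, -0.5, 0, 0, 0, 0, -1, 0, -0.5, 0, 0, 0, 0, -1],
)

```text
time: 3.55
eef_pos: [0.553, -0.0549, 0.1344]
orientation: [150.1, 0.0, 108.5]
force: [-6.0, -1.9, 5.1]
width: 0.158
grip_force: 58.5
```

```bash
python3 -c "
from g import *
inrest()"
```

```text
t 3.55 TCP in rest mm [ 6.9838 -4.1743 87.6451] force rest [-2.8797  0.0801  7.5115] w 0.15808802674907513 grip 58.45879018306732
 joints [-24.8451   1.8041 -39.2905  26.1593  19.972   50.7347] tool in rest
 [[-0.0014  1.     -0.0015]
 [ 1.      0.0014 -0.0002]
 [-0.0002 -0.0015 -1.    ]]
```

>>> jog_arm(
  targets=[0, 1, -3, 0, 0, 0, -1, 0, 3, -10, 0, 0, 0, -1, 0, 4, -30, 0, 0, 0, -1, 0, 4, -55, 0, 0, 0, -1, 0, 4, -80, 0, 0, 0, -1, 0, 4, -102, 0, 0, 0, -1, 0, 4, -102, 0, 0, 0, -1, 0, 4, -102, 0, 0, 0, -1],
)

```text
time: 4.22
eef_pos: [0.5086, -0.07, 0.2256]
orientation: [150.0, 0.1, 108.5]
force: [-1.1, 0.1, -5.4]
width: 0.154
grip_force: 59.2
```

```bash
python3 -c "
from g import *
inrest()"
```

```text
t 4.22 TCP in rest mm [ 12.0172  -4.5328 190.1032] force rest [-3.5721  0.4433 -4.2204] w 0.1541204912110828 grip 59.22020494937897
 joints [-29.769   -7.4109 -33.5954  42.6746  21.8546  45.8702] tool in rest
 [[-0.0018  1.      0.0007]
 [ 1.      0.0018 -0.0012]
 [-0.0012  0.0007 -1.    ]]
```

>>> jog_arm(
  targets=[0, 0, 0, 0, 0, -0.08, -1, 0, 0, 0, 0, 0, -0.18, -1, 0, 0, 0, 0, 0, -0.3, -1, 0, 0, 0, 0, 0, -0.42, -1, 0, 0, 0, 0, 0, -0.54, -1, 0, 0, 0, 0, 0, -0.66, -1, 0, 0, 0, 0, 0, -0.78, -1, 0, 0, 0, 0, 0, -0.9, -1, 0, 0, 0, 0, 0, -1.02, -1, 0, 0, 0, 0, 0, -1.14, -1, 0, 0, 0, 0, 0, -1.26, -1, 0, 0, 0, 0, 0, -1.38, -1, 0, 0, 0, 0, 0, -1.5, -1, 0, 0, 0, 0, 0, -1.57, -1, 0, 0, 0, 0, 0, -1.57, -1],
)

```text
time: 5.47
eef_pos: [0.5077, -0.0688, 0.2224]
orientation: [179.9, 29.8, -161.5]
force: [1.2, -0.7, -4.5]
width: 0.158
grip_force: 59.1
```

>>> jog_arm(
  targets=[0, 0, 0, 0, 0, -0.08, -1, 0, 0, 0, 0, 0, -0.18, -1, 0, 0, 0, 0, 0, -0.3, -1, 0, 0, 0, 0, 0, -0.42, -1, 0, 0, 0, 0, 0, -0.54, -1, 0, 0, 0, 0, 0, -0.66, -1, 0, 0, 0, 0, 0, -0.78, -1, 0, 0, 0, 0, 0, -0.9, -1, 0, 0, 0, 0, 0, -1.02, -1, 0, 0, 0, 0, 0, -1.14, -1, 0, 0, 0, 0, 0, -1.26, -1, 0, 0, 0, 0, 0, -1.38, -1, 0, 0, 0, 0, 0, -1.5, -1, 0, 0, 0, 0, 0, -1.57, -1, 0, 0, 0, 0, 0, -1.57, -1, 0, 0, 0, 0, 0, -1.57, -1],
)

```text
time: 6.8
eef_pos: [0.5081, -0.0691, 0.2235]
orientation: [-150.1, 0.2, -71.7]
force: [-0.2, 0.6, -4.9]
width: 0.156
grip_force: 59.1
```

Run:
```python
from g import *
inrest(); rel(10,-3,120,True)
s=optics.read_camera("side"); t=optics.read_camera("top"); cv2.imwrite("pics/side4.png",s[:,:,::-1]);cv2.imwrite("pics/top4.png",t[:,:,::-1])
a=cv2.resize(s[90:240,250:370,::-1],None,fx=3.3,fy=3.3,interpolation=2);b=cv2.resize(t[170:320,255:375,::-1],None,fx=3.3,fy=3.3,interpolation=2)
cv2.imwrite("pics/z4.png",np.hstack([a,b]))
```

```text
t 6.8 TCP in rest mm [ 10.7893  -3.533  188.3529] force rest [-2.4544  0.6832 -4.2491] w 0.155820735533987 grip 59.133403301239014
 joints [ -29.7124   -7.2493  -33.6893   42.6441   21.8662 -133.8378] tool in rest
 [[-0.0039 -1.     -0.0018]
 [-1.      0.0039  0.002 ]
 [-0.002   0.0018 -1.    ]]
move mm [-0.3923  0.6705 68.3551] rotvec [ 0.0018  0.002  -0.0039]
```

View pics/z4.png

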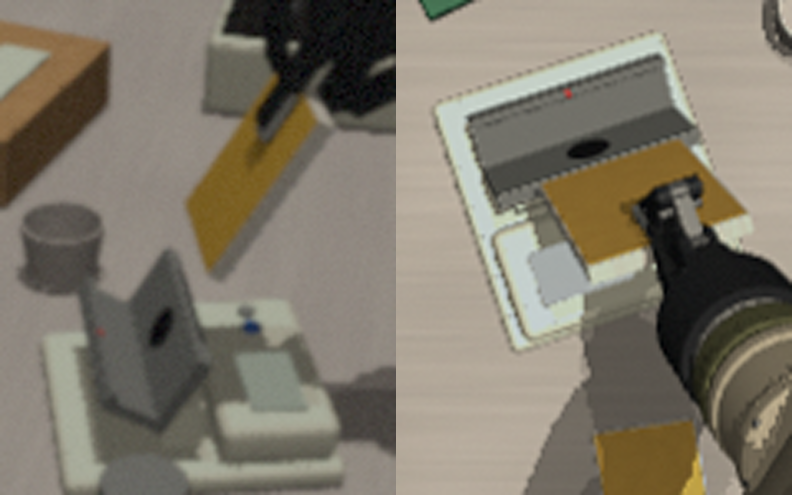

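The tile now shows its yellow face outward, and the window and red mark are both visible. I'll measure the rest's middle and the held tile's lateral offset.

```bash
cat > k.py <<'E'
from g import *
import sys
K=8
def meas(tag,boxes):
    Q={};W={};Rd={}
    for n,(x0,x1,y0,y1) in boxes.items():
        im=cv2.resize(cv2.imread(f"pics/{n}{tag}.png")[y0:y1,x0:x1],None,fx=K,fy=K,interpolation=2).astype(int); b,g,r=im[...,0],im[...,1],im[...,2]
        f=lambda p:(np.asarray(p,float)+.5)/K-.5+[x0,y0]
        Q[n]=f(quad((r>b+50)&(g>b+25)))
        def c(m):
            mm=cv2.moments(big(m)); return f([mm["m10"]/mm["m00"],mm["m01"]/mm["m00"]])
        Rd[n]=c((r>g+25)&(b>g-25)&(r>b+25)&(g<110))
        print(n,Q[n].tolist(),"red",Rd[n])
    P,e=tri(Rd["top"],Rd["side"]); print("red in rest",RR.T@(P-O)*1000,e*1000)
    # order corners: top view left->right is +y->-y ; lower image = top of tile
    t=Q["top"];s=Q["side"]
    ax=np.array([.33,.94]) 
    ti=sorted(t,key=lambda p:p@ax); tt=sorted(ti[:2],key=lambda p:p[0])+sorted(ti[2:],key=lambda p:p[0])   # bot+y bot-y top+y top-y
    sx=sorted(s,key=lambda p:p@np.array([.64,-.77])+0); ss=sorted(sx[:2],key=lambda p:-p[1])+sorted(sx[2:],key=lambda p:-p[1])
    L=[]
    for a,b in zip(tt,ss):
        P,e=tri(a,b); L.append(RR.T@(P-O)*1000); print(a,b,L[-1],"err",e*1000)
    L=np.array(L); print("tile face centre in rest",L.mean(0)); inrest()
E
python3 - <<'E'
from k import *
meas("4",dict(top=(258,368,172,256),side=(270,352,105,220)))
for n,box in dict(top=(300,325,205,225)).items():
    x0,x1,y0,y1=box; im=cv2.resize(cv2.imread("pics/top4.png")[y0:y1,x0:x1],None,fx=8,fy=8,interpolation=2).max(2)
    m=cv2.moments(big(im<45)); p=(np.array([m["m10"]/m["m00"],m["m01"]/m["m00"]])+.5)/8-.5+[x0,y0]; print("window",p,RR.T@(plane(n,p,.0793)-O)*1000)
E
```

```text
top [[360.6875, 233.8125], [313.1875, 249.6875], [299.0625, 225.6875], [340.5625, 212.0625]] red [306.6148 197.7914]
side [[333.0625, 112.5625], [342.5625, 120.3125], [345.1875, 126.9375], [312.4375, 171.0625], [306.1875, 150.4375]] red [280.0314 190.1148]
red in rest [38.3307  0.753   7.5684] 0.010595397843322913
[299.0625 225.6875] [312.4375 171.0625] [ 20.7514  46.8854 106.9982] err 1.1304363163587414
[340.5625 212.0625] [306.1875 150.4375] [ 19.43   -48.8215 106.2203] err 0.5367184483855096
[313.1875 249.6875] [345.1875 126.9375] [ 18.8701  46.4674 228.7928] err 0.7224281589356415
[360.6875 233.8125] [342.5625 120.3125] [ -4.0098 -53.0262 207.1745] err 20.796304412844634
tile face centre in rest [ 13.7604  -2.1237 162.2965]
t 6.9 TCP in rest mm [ 11.1525  -3.7535 188.6915] force rest [-3.1203  0.0746 -4.7319] w 0.15629010449744093 grip 59.13335144519806
 joints [ -29.722    -7.2727  -33.6595   42.6501   21.8746 -133.8992] tool in rest
 [[-0.0026 -1.     -0.0011]
 [-1.      0.0026  0.0015]
 [-0.0015  0.0011 -1.    ]]
window [312.7078 214.7193] [ 0.4059  0.2088 27.8249]
```

The window comes out at rest (0.4, 0.2, 27.8), where (0, 0, 28) is expected, so the frame is good. The held tile is centred at y ≈ -1, so I'll shift it about +1.4 mm in rest y and lower it to just above the ledge.

>>> jog_arm(
  targets=[-1.4, 0.5, 20, 0.001, 0.002, -0.003, -1, -1.4, 0.5, 40, 0.001, 0.002, -0.003, -1, -1.4, 0.5, 60, 0.001, 0.002, -0.003, -1, -1.4, 0.5, 76, 0.001, 0.002, -0.003, -1, -1.4, 0.5, 87, 0.001, 0.002, -0.003, -1, -1.4, 0.5, 94, 0.001, 0.002, -0.003, -1, -1.4, 0.5, 94, 0.001, 0.002, -0.003, -1, -1.4, 0.5, 94, 0.001, 0.002, -0.003, -1, -1.4, 0.5, 94, 0.001, 0.002, -0.003, -1],
)

```text
time: 7.65
eef_pos: [0.5526, -0.0537, 0.1438]
orientation: [-149.9, -0.2, -71.5]
force: [-0.3, 0.6, -4.5]
width: 0.156
grip_force: 59.3
```

Run:
```python
from k import *
for n in("side","top"): cv2.imwrite(f"pics/{n}5.png",optics.read_camera(n)[:,:,::-1])
s=cv2.imread("pics/side5.png");t=cv2.imread("pics/top5.png")
a=cv2.resize(s[110:240,250:370],None,fx=3.3,fy=3.3,interpolation=2);b=cv2.resize(t[170:300,255:375],None,fx=3.3,fy=3.3,interpolation=2)
cv2.imwrite("pics/z5.png",np.hstack([a,b]))
meas("5",dict(top=(258,368,172,250),side=(270,340,120,220))); rel(7,-2.3,88,True)
```

```text
top [[344.9375, 216.9375], [301.9375, 231.5625], [290.4375, 211.3125], [328.0625, 198.4375]] red [306.6283 197.7976]
side [[309.4375, 146.9375], [318.6875, 154.1875], [320.6875, 161.1875], [290.1875, 202.1875], [285.3125, 179.8125]] red [280.0744 190.1234]
red in rest [38.2636  0.7356  7.577 ] 0.07573406454658262
[290.4375 211.3125] [290.1875 202.1875] [21.0976 47.5316 14.096 ] err 0.4733254660879576
[328.0625 198.4375] [285.3125 179.8125] [ 21.5103 -47.5395  14.2012] err 1.4653096080861618
[301.9375 231.5625] [320.6875 161.1875] [ 19.0078  47.6091 136.5855] err 0.8542564150244444
[344.9375 216.9375] [318.6875 154.1875] [ -4.7678 -53.2644 107.6925] err 20.37693907376846
tile face centre in rest [14.212  -1.4158 68.1438]
t 7.75 TCP in rest mm [11.8569 -3.1358 96.002 ] force rest [-1.7303  0.0395 -3.9715] w 0.15497079384029092 grip 59.255579710006714
 joints [ -24.7507    0.9326  -38.7291   27.3099   19.956  -129.1955] tool in rest
 [[ 0.0033 -1.      0.0019]
 [-1.     -0.0033 -0.0025]
 [ 0.0025 -0.0019 -1.    ]]
move mm [-0.8716  4.8696  7.9905] rotvec [-0.0019 -0.0025  0.0033]
```

View pics/z5.png

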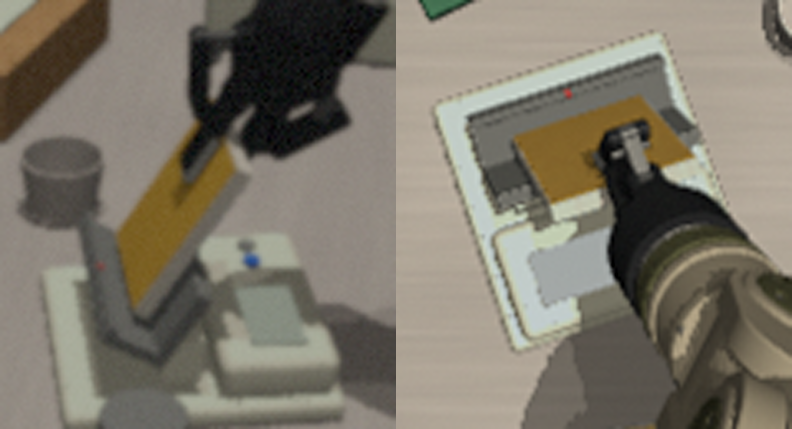

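The tile is centred to within 0.5 mm and sits about 8 mm above the ledge and about 5 mm out from the backrest. I'll ease it in.

>>> jog_arm(
  targets=[0, 1, 2, 0, 0, 0.002, -1, 0, 2, 4, 0, 0, 0.002, -1, 0, 3, 5.5, 0, 0, 0.002, -1, 0, 4, 6.5, 0, 0, 0.002, -1, 0, 4, 6.5, 0, 0, 0.002, -1, 0, 4, 6.5, 0, 0, 0.002, -1],
)

```text
time: 8.25
eef_pos: [0.5519, -0.0535, 0.1352]
orientation: [-150.0, -0.1, -71.6]
force: [-0.5, 0.3, -4.9]
width: 0.157
grip_force: 59.2
```

```bash
python3 -c "
from g import *
inrest()"
```

```text
t 8.25 TCP in rest mm [ 6.8642 -2.5055 88.6154] force rest [-2.8173  0.4022 -4.0728] w 0.1567482837126829 grip 59.23050105571747
 joints [ -24.7526    1.5255  -39.524    26.0485   19.9653 -129.115 ] tool in rest
 [[ 0.0011 -1.      0.0004]
 [-1.     -0.0011 -0.0011]
 [ 0.0011 -0.0004 -1.    ]]
```

>>> jog_arm(
  targets=[0, 0, 0.4, 0, 0, 0, -1, 0, 0, 0.8, 0, 0, 0, -1, 0, 0, 1.2, 0, 0, 0, -1, 0, 0, 1.2, 0, 0, 0, -1, 0, 0, 1.2, 0, 0, 0, -1],
)

```text
time: 8.67
eef_pos: [0.5528, -0.0536, 0.1347]
orientation: [-149.9, -0.1, -71.6]
force: [-2.3, -1.2, -2.1]
width: 0.158
grip_force: 59.9
```

```bash
python3 -c "
from g import *
inrest()"
```

```text
t 8.67 TCP in rest mm [ 7.3884 -2.8711 87.793 ] force rest [-3.2933 -0.4451 -0.5165] w 0.15838225733867115 grip 59.85051155090332
 joints [ -24.7002    1.623   -39.5267   25.8686   19.9339 -129.0595] tool in rest
 [[ 0.0014 -1.      0.0011]
 [-1.     -0.0014 -0.0019]
 [ 0.0019 -0.0011 -1.    ]]
```

It has touched the ledge: the slant force went from -4 to -0.5 N. I'll nudge it in slightly and open gently.

>>> jog_arm(
  targets=[0, 0.4, 0.3, 0, 0, 0, -1, 0, 0.4, 0.3, 0, 0, 0, -1, 0, 0.4, 0.3, 0, 0, 0, -0.68, 0, 0.4, 0.3, 0, 0, 0, -0.6, 0, 0.4, 0.3, 0, 0, 0, -0.55, 0, 0.4, 0.3, 0, 0, 0, -0.5, 0, 0.4, 0.3, 0, 0, 0, -0.5],
)

```text
time: 9.25
eef_pos: [0.5532, -0.0535, 0.1345]
orientation: [-149.9, -0.1, -71.6]
force: [-0.2, 0.7, 0.0]
width: 0.251
grip_force: 0.0
```

Run:
```python
from k import *
for n in("side","top"): cv2.imwrite(f"pics/{n}6.png",optics.read_camera(n)[:,:,::-1])
s=cv2.imread("pics/side6.png");t=cv2.imread("pics/top6.png")
a=cv2.resize(s[110:240,250:370],None,fx=3.3,fy=3.3,interpolation=2);b=cv2.resize(t[170:300,255:375],None,fx=3.3,fy=3.3,interpolation=2)
cv2.imwrite("pics/z6.png",np.hstack([a,b]))
meas("6",dict(top=(258,368,172,250),side=(270,340,120,220)))
```

```text
top [[344.0625, 218.6875], [301.6875, 232.8125], [290.3125, 212.1875], [326.9375, 199.4375]] red [306.6354 197.7941]
side [[316.8125, 154.0625], [321.1875, 165.5625], [290.1875, 205.1875], [285.4375, 182.8125], [301.1875, 161.5625]] red [280.0274 190.1503]
red in rest [38.2594  0.6894  7.4453] 0.00789913417711199
[290.3125 212.1875] [290.1875 205.1875] [16.4618 47.6913  7.0992] err 0.948050916277368
[326.9375 199.4375] [285.4375 182.8125] [ 17.4842 -45.5501   7.9215] err 1.3407620613848574
[301.6875 232.8125] [321.1875 165.5625] [ 12.1832  47.9737 128.0406] err 0.46097626893021576
[344.0625 218.6875] [301.1875 161.5625] [ -3.2014 -62.3904  72.1998] err 20.505837231914434
tile face centre in rest [10.732  -3.0689 53.8153]
t 9.35 TCP in rest mm [ 7.2833 -2.7838 87.3237] force rest [0.1669 0.3018 0.2245] w 0.2526362527411415 grip 0.0
 joints [ -24.7012    1.6602  -39.5799   25.765    19.9686 -129.0749] tool in rest
 [[ 0.0017 -1.      0.0017]
 [-1.     -0.0017 -0.0015]
 [ 0.0015 -0.0017 -1.    ]]
```

View pics/z6.png

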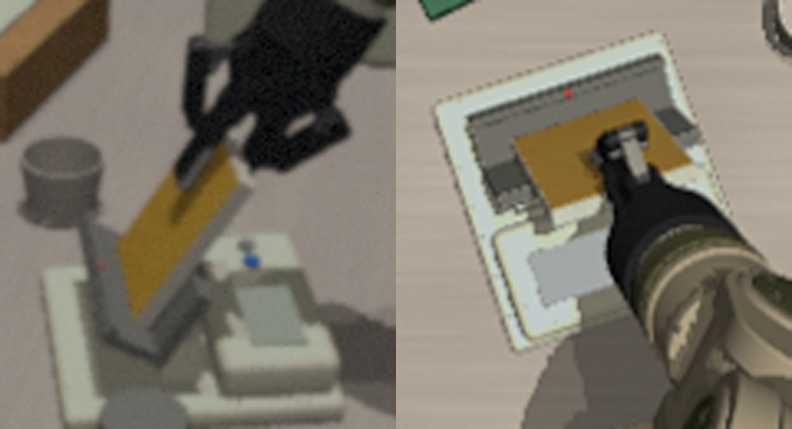

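The tile is released and standing. I'll retract along the slant and check flushness with a free view.

>>> jog_arm(
  targets=[0, 0, 0, 0, 0, 0, -0.3, 0, 0, 0, 0, 0, 0, -0.2, 0, 0, -10, 0, 0, 0, -0.2, 0, 0, -30, 0, 0, 0, -0.2, 0, 0, -60, 0, 0, 0, -0.2, 0, 0, -90, 0, 0, 0, -0.2, 0, 0, -120, 0, 0, 0, -0.2, 0, 0, -150, 0, 0, 0, -0.2, 0, 0, -150, 0, 0, 0, -0.2],
)

```text
time: 10.1
eef_pos: [0.482, -0.0785, 0.2696]
orientation: [-149.6, -0.5, -71.6]
force: [1.4, -0.2, 1.0]
width: 0.401
grip_force: 0.0
```

Run:
```python
from k import *
for n in("side","top"): cv2.imwrite(f"pics/{n}7.png",optics.read_camera(n)[:,:,::-1])
s=cv2.imread("pics/side7.png");t=cv2.imread("pics/top7.png"); s0=cv2.imread("pics/side0.png")
a=cv2.resize(s[138:218,268:338],None,fx=5,fy=5,interpolation=2);b=cv2.resize(s0[138:218,268:338],None,fx=5,fy=5,interpolation=2)
cv2.imwrite("pics/z7.png",np.hstack([a,b]))
meas("7",dict(top=(258,368,172,250),side=(270,340,120,220)))
B=[(.5829,.0043,.0702),(.612,-.0843,.0685),(.5257,-.0151,.1732),(.5556,-.1053,.1688)]
print("start corners in rest",[(RR.T@(np.array(p)-O)*1000) for p in B])
```

```text
top [[344.0625, 218.5625], [301.9375, 232.9375], [290.3125, 212.0625], [327.5625, 199.5625]] red [306.6245 197.7973]
side [[314.0625, 144.5625], [321.4375, 164.9375], [290.4375, 205.1875], [285.3125, 183.0625]] red [280.0398 190.1246]
red in rest [38.2934  0.7312  7.5415] 0.0011232784509516219
[290.3125 212.0625] [290.4375 205.1875] [16.4023 47.7241  7.2917] err 0.09253886498851155
[327.5625 199.5625] [285.3125 183.0625] [ 16.3098 -47.309    6.348 ] err 0.8085822993866929
[301.9375 232.9375] [321.4375 164.9375] [ 12.4251  47.6858 129.4977] err 0.4893013955983651
[344.0625 218.5625] [314.0625 144.5625] [ 12.1103 -47.9057 128.36  ] err 1.0417199450591854
tile face centre in rest [14.3119  0.0488 67.8744]
t 10.2 TCP in rest mm [  7.6188  -3.3676 238.4753] force rest [ 0.2763 -0.7204  0.486 ] w 0.3970759223500268 grip 0.0
 joints [ -32.9953  -11.2963  -30.8784   50.2878   22.9589 -137.301 ] tool in rest
 [[ 0.0017 -1.      0.003 ]
 [-1.     -0.0017 -0.0043]
 [ 0.0043 -0.0029 -1.    ]]
start corners in rest [array([15.6564, 42.5383,  8.5122]), array([ 14.4997, -50.7175,   7.2171]), array([ 14.8491,  42.1852, 127.9125]), array([ 12.5624, -52.8413, 124.152 ])]
```

View pics/z7.png

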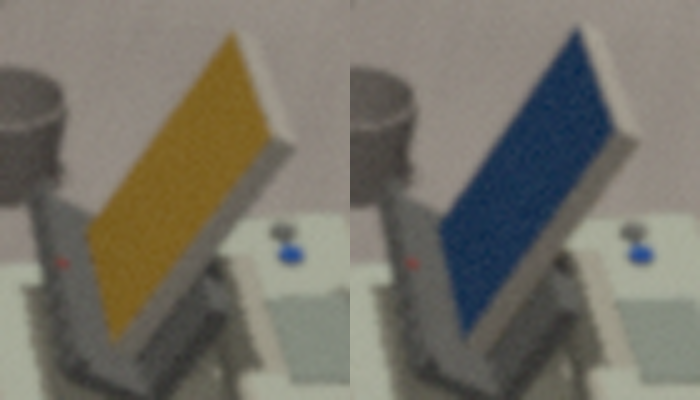

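The tile is centred to about 0.1 mm, but it leans about 1.3° more than at the start. Its bottom stands roughly 1.3 mm out from the backrest. I'll regrip it square, press it in gently and release.

>>> jog_arm(
  targets=[0, 0.5, 35, 0, 0, 0, -0.2, 0, 0.5, 70, 0, 0, 0, -0.2, 0, 0.5, 100, 0, 0, 0, -0.2, 0, 0.5, 125, 0, 0, 0, -0.2, 0, 0.5, 142, 0, 0, 0, -0.2, 0, 0.5, 149, 0, 0, 0, -0.2, 0, 0.5, 149, 0, 0, 0, -0.2, 0, 0.5, 149, 0, 0, 0, -0.5, 0, 0.5, 149, 0, 0, 0, -0.6, 0, 0.5, 149, 0, 0, 0, -0.7, 0, 0.5, 149, 0, 0, 0, -1, 0, 0.5, 149, 0, 0, 0, -1, 0, 0.5, 149, 0, 0, 0, -1, 0, 0.5, 149, 0, 0, 0, -1],
)

```text
time: 11.37
eef_pos: [0.5515, -0.0541, 0.1352]
orientation: [-149.9, -0.1, -71.6]
force: [-5.9, -2.1, 5.5]
width: 0.154
grip_force: 59.6
```

```bash
python3 -c "
from g import *
inrest()"
```

```text
t 11.37 TCP in rest mm [ 6.393  -2.9401 88.9592] force rest [-2.6945 -0.1496  7.9406] w 0.15436470437868738 grip 59.635732769966125
 joints [ -24.8299    1.4506  -39.6176   25.974    19.9637 -129.1607] tool in rest
 [[ 0.0011 -1.      0.0011]
 [-1.     -0.0011 -0.0023]
 [ 0.0023 -0.0011 -1.    ]]
```

>>> jog_arm(
  targets=[0, 0.5, -0.2, 0, 0, 0, -1, 0, 1, -0.2, 0, 0, 0, -1, 0, 1.5, -0.2, 0, 0, 0, -1, 0, 1.5, -0.2, 0, 0, 0, -1, 0, 1.5, -0.2, 0, 0, 0, -1],
)

```text
time: 11.78
eef_pos: [0.5511, -0.0543, 0.135]
orientation: [-149.8, -0.2, -71.6]
force: [-2.8, -1.0, 5.8]
width: 0.156
grip_force: 59.5
```

```bash
python3 -c "
from g import *
inrest()"
```

```text
t 11.78 TCP in rest mm [ 5.9077 -3.0008 88.9826] force rest [ 0.306  -0.1012  6.5021] w 0.15563300105762654 grip 59.51007127761841
 joints [ -24.9313    1.4065  -39.7493   25.852    20.0826 -129.2928] tool in rest
 [[ 0.002  -1.      0.0029]
 [-1.     -0.002  -0.002 ]
 [ 0.002  -0.0029 -1.    ]]
```

>>> jog_arm(
  targets=[0, 0.5, 0, 0, 0, 0, -1, 0, 1, 0, 0, 0, 0, -1, 0, 1.5, 0, 0, 0, 0, -1, 0, 1.5, 0, 0, 0, 0, -1, 0, 1.5, 0, 0, 0, 0, -1],
)

```text
time: 12.2
eef_pos: [0.5509, -0.0544, 0.1349]
orientation: [-149.7, -0.2, -71.5]
force: [1.8, 2.6, 5.0]
width: 0.158
grip_force: 59.2
```

```bash
python3 -c "
from g import *
inrest()"
```

```text
t 12.2 TCP in rest mm [ 5.6341 -3.0331 89.0038] force rest [4.6716 1.9452 3.0505] w 0.15828324576771052 grip 59.17620062828064
 joints [ -25.0228    1.3603  -39.8811   25.7076   20.2129 -129.4125] tool in rest
 [[ 0.0031 -1.      0.005 ]
 [-1.     -0.0031 -0.0016]
 [ 0.0016 -0.005  -1.    ]]
```

It is now pressing on the backrest at +5 N. The push is high on the tile and levers the foot outward, so I'll swing the foot in about 1° while easing the push.

>>> jog_arm(
  targets=[0, -0.5, 0, -0.006, 0, 0, -1, 0, -0.8, 0, -0.012, 0, 0, -1, 0, -1, 0, -0.018, 0, 0, -1, 0, -1, 0, -0.022, 0, 0, -1, 0, -1, 0, -0.022, 0, 0, -1, 0, -1, 0, -0.022, 0, 0, -1],
)

```text
time: 12.7
eef_pos: [0.5518, -0.0542, 0.1355]
orientation: [-151.0, -0.2, -71.5]
force: [0.3, 2.5, 5.6]
width: 0.152
grip_force: 59.1
```

```bash
python3 -c "
from g import *
inrest()
s=readout.sense();print(RR.T@s['torque'])"
```

```text
t 12.7 TCP in rest mm [ 6.743  -3.137  89.0274] force rest [3.7053 2.2644 4.3473] w 0.15239906205890213 grip 59.132949113845825
 joints [ -24.4       1.8617  -38.5975   27.3101   19.1754 -129.1439] tool in rest
 [[ 0.003  -0.9999 -0.0168]
 [-1.     -0.003  -0.0018]
 [ 0.0017  0.0168 -0.9999]]
[ 0.3977 -1.0091 -0.0951]
```

The foot is against the backrest, with about 6 N of contact. Release and retract.

>>> jog_arm(
  targets=[0, 0, 0, 0, 0, 0, -0.7, 0, 0, 0, 0, 0, 0, -0.62, 0, 0, 0, 0, 0, 0, -0.56, 0, 0, 0, 0, 0, 0, -0.5, 0, 0, 0, 0, 0, 0, -0.3, 0, 0, 0, 0, 0, 0, -0.2, 0, 0, 0, 0, 0, 0, -0.2, 0, 0, -10, 0, 0, 0, -0.2, 0, 0, -30, 0, 0, 0, -0.2, 0, 0, -60, 0, 0, 0, -0.2, 0, 0, -90, 0, 0, 0, -0.2, 0, 0, -120, 0, 0, 0, -0.2, 0, 0, -150, 0, 0, 0, -0.2, 0, 0, -150, 0, 0, 0, -0.2],
)

```text
time: 13.87
eef_pos: [0.482, -0.0786, 0.2709]
orientation: [-150.9, -0.5, -71.6]
force: [0.5, -1.1, 0.3]
width: 0.402
grip_force: 0.0
```

Run:
```python
from k import *
for n in("side","top"): cv2.imwrite(f"pics/{n}8.png",optics.read_camera(n)[:,:,::-1])
meas("8",dict(top=(258,368,172,250),side=(270,340,120,220)))
for n in("side","top"):
    a=cv2.imread(f"pics/{n}0.png");b=cv2.imread(f"pics/{n}8.png");d=cv2.medianBlur((cv2.absdiff(a,b).max(2)>30).astype(np.uint8),5)
    print(n,[cv2.boundingRect(c) for c in cv2.findContours(d,0,1)[0]])
```

```text
top [[344.0625, 217.8125], [302.3125, 232.4375], [290.4375, 212.4375], [327.8125, 199.8125]] red [306.6255 197.8021]
side [[313.3125, 144.3125], [320.6875, 164.9375], [290.6875, 205.5625], [285.5625, 183.5625]] red [280.0618 190.11  ]
red in rest [38.2896  0.7441  7.6044] 0.028881077651170407
[290.4375 212.4375] [290.6875 205.5625] [15.1812 47.6041  6.6067] err 0.24972198606409649
[327.8125 199.8125] [285.5625 183.5625] [ 14.8177 -47.9852   5.0296] err 1.0676097614077853
[302.3125 232.4375] [320.6875 164.9375] [ 12.9871  46.4229 128.2895] err 1.047007591813714
[344.0625 217.8125] [313.3125 144.3125] [ 13.7101 -48.4091 127.9231] err 0.8058863127270631
tile face centre in rest [14.174  -0.5918 66.9622]
t 13.97 TCP in rest mm [  8.2216  -3.3205 239.562 ] force rest [-0.0927 -0.613  -0.8363] w 0.397659942677781 grip 0.0
 joints [ -32.2608  -10.6915  -29.6995   51.5263   21.7775 -136.9038] tool in rest
 [[ 0.0015 -0.9998 -0.0194]
 [-1.     -0.0015 -0.0042]
 [ 0.0041  0.0194 -0.9998]]
side [(467, 281, 93, 99), (521, 277, 39, 18), (431, 260, 29, 19), (523, 218, 37, 42), (337, 195, 9, 9), (286, 145, 35, 60), (534, 132, 26, 55), (353, 104, 15, 13), (338, 97, 12, 12), (394, 84, 2, 2), (342, 82, 18, 9), (394, 72, 2, 2), (356, 59, 1, 2), (349, 0, 207, 258), (377, 0, 82, 51)]
top [(538, 419, 1, 1), (530, 419, 1, 1), (550, 406, 4, 1), (259, 400, 3, 1), (255, 396, 1, 1), (173, 233, 386, 187), (292, 200, 55, 36)]
```

The lean now matches the start: bottom 15.0 and top 13.3 mm, against 15.1 and 13.7 at the start. So the tile is flush, within about 1 mm of the middle, and the image difference shows no change at the jar, cup or notebook.

```bash
python3 -c "
from bench import robot
print(robot.sign_off())"
```

```text
the job is handed in; nothing more can be done
None
```

I turned the tile round and stood it back on the ledge with its blue face flush against the backrest, within about 1 mm of the middle; I then let go, left the jar, cup and notebook untouched, and handed the job in at about 14 s.

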